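# Stop the stirrer, then unscrew the paste jar's cap and hold it above the mouth

### The arm

A 7-joint arm with a two-finger parallel gripper is mounted at the origin on the work surface. World frame = base frame: x ahead of the robot, y to its left, z up, the work surface at z = 0. Lengths are in m, angles in rad, forces in N, time in s.
With the tool pointing down it reaches from about 0.4 to 0.875 m from the base axis. Payload 4.4 kg.
Tool frame: the origin (TCP) lies on the centre line of the jaws, within the pads' length; the fingertips stand 19 mm ahead of it and the grasp point (between the pads) is the TCP; x points along the fingers, y is the direction in which the jaws open and shut, and the axes are right-handed (so a half turn about x gives the same grasp; the last joint's range is limited). The gripper opens to 85 mm and grips with 20 to 120 N. Pads are 22 mm wide; open, the fingers measure 114 mm over their backs; the gripper's body (76 mm by 85 mm) begins 54 mm behind the grasp point. The pads swing forward as they close: fully open they stand 13 mm farther back than shut.
Start: joints at [1.247, 0.628, 0.038, 1.517, -0.027, 0.996, -0.02], TCP at [0.166, -0.629, 0.25] pointing down, gripper open.
Joint ranges: [-3.06, 3.06], [-0.37, 2.12], [-1.25, 1.32], [0.18, 2.47], [-1.1, 4.24], [0.23, 1.98], [-2.94, 2.94]. Speed limits (rad/s): [2.57, 2.57, 3.14, 3.14, 3.14, 3.14, 3.14].

### API

Orientations are given as a rotation vector (axis times angle).
In Python, from workcell import * gives the robot as it stands. The module is installed in compiled form; this text tells all that it offers.
- The arm moves only by the shell command python3 -m jog 'ROWS'. ROWS is JSON, a list that holds one entry, the list of rows, each a list of 7 numbers: the opening in per cent of the stroke, from 0 (shut) to 100 (fully open), then the shift along the world's x, y, z in cm, then the turn, a rotation vector about the world's x, y, z in rad. In form: [[[jaw, dx, dy, dz, wx, wy, wz], ...]]. A call has 1 to 12 rows; each row shifts and turns the pose as measured when the row begins; what a row does not reach is not made up. A row lasts 1/8 s, in which the tool goes at most 62.5 mm and 10.7 degrees, less where a joint would pass 70% of its speed; a pose out of reach is approached as far as the arm can. A call with a gripper value outside its range is refused whole. The fingers move at their own pace and stop on an object; the grip force is fixed at half the most. Time passes only in rows, so rows that do not move let the fingers close. It gives the time, the measured TCP pose, the force and the opening at its end, in the units of the state.
- observe(): the state, without advancing time (a new reading comes with each control period).
- snapshot(name): name is "scene" or "side" or "wrist"; returns the picture (400x640x3 uint8, blue, green, red); there is no depth.
- camera_info(name): a dict with "vfov" (degrees; the focal length in pixels is half the picture's height over the tangent of half this angle, whatever the lens; pixels are square), "cx", "cy" (the principal point, pixels), "cam_to_world" (4x4, takes a point from camera to world coordinates). Camera axes: x right, y up, looking along -z (the intrinsics and any distortion apply to the point x, -y, -z); pixel columns grow to the right and rows downward; lengths in m; the calibration is good to about 2 mm. A picture is of the moment at which its call begins: read the wrist's pose just before it. camera_info takes no time and is no camera call; for the wrist camera it gives the pose at the moment of the call.
- hand_in(): hands the job in, once; it reports no verdict.
The state is a dict: "time_s": time; "joints": joint angles; "joint_vel": joint speeds; "joint_torque": joint torques, N m; "tool_pos": TCP position; "tcp_rot": TCP orientation; "contact_force": force on the tool from outside, world axes, zero at the start; "torque": the same for the moment, N m; "finger_gap": opening from 0.0 (shut) to 1.0 (fully open).
Only numpy, scipy, OpenCV 4.12 (cv2) and the standard library are available. Lean on these libraries where they do the work, as an engineer would, in place of code of your own. Each camera call takes 0.05 s, during which the arm holds its last target. There are 200 camera calls.

### The job

The paste jar in the stirring stand is needed for the next mailing. On the key box press the red key (stop) fully down and let it up, then the blue key (lock) likewise, one at a time, and leave the yellow key alone. Then unscrew the jar's tight green cap anticlockwise while the jar stays down in the stand's nest, which braces it, and when the threads let go lift the cap straight off and finish while still holding it level in the gripper, a centimetre or two above the jar's mouth, with everything else on the desk left where it was.

Things in the scene. Friction and masses are not known exactly. Their poses are not given: they have to be found in the camera images.
- stand: Stirring stand, a grey square block 130 x 130 mm, 42 mm high, fixed to the desk, with a square nest 68 mm wide in its middle whose floor is 20 mm above the desk. Origin: centre of its underside, on the desk. It stands to the left or to the right, the key box on the other side.
- jar: White square jar with a green stripe, loose, about 0.4 kg, in the stand's nest (1 mm play each side), which keeps it from turning; only its weight keeps it down. Origin: centre of its underside, z up. Body 66 mm square, 68 mm high, shoulder 56 mm across up to 71 mm, round neck 43 mm across with three thread ridges (52 mm across), mouth 98 mm above the origin.
- jar_mouth (a point): Centre of the jar's mouth (top of its neck). A sprung black sealing disc in the mouth pushes the cap up with about 12 N against the threads, which makes the cap tight to turn (about 0.5 to 0.8 N m).
- cap: Green round cap with a white line on its flat top, loose, about 60 g, screwed on the jar: 62 mm across, 24 mm high, ribbed upright side, 55 mm bore open below. Origin: centre of its lower rim, z up; at the start 78.5 mm above the jar's origin (7.5 mm above the shoulder). It unscrews anticlockwise seen from above and comes free after 40 to 55 degrees of turn.
- cap_rim (a point): Centre of the cap's lower rim (the cap's origin). Level with the mouth when 20 mm above its place on the jar. Once turned free of the three ridges the cap lifts straight up; it stays free up to 80 to 95 degrees of turn, where its lugs meet a stop. Turning raises it by less than 2 mm and it need not be raised meanwhile.
- console: Key box, grey, 100 x 190 mm, 30 mm high, fixed to the desk, long side along its own y axis. Origin: centre of its underside, on the desk. It carries three round keys in a row along its y, 55 mm apart, in any order.
- key_red_top (a point): Centre of the top of the red key (stop): a round cap 28 mm across in a black collar, 52 mm above the desk when up.
- key_blue_top (a point): The same for the blue key (lock).
- key_yellow_top (a point): The same for the yellow key (start), which must not be pressed.
- key_red (a joint): Travel of the red key, m: 0 up, 0.006 fully down, pressed straight downward against a spring (1.5 N to start, 5 N fully down); springs back when let go.
- key_blue (a joint): The same for the blue key.
- key_yellow (a joint): The same for the yellow key.
- spare_jar: Round jar with a white cap, 64 mm across, 85 mm high; a bystander. Origin: centre of its underside.
- tape_roll: Roll of brown tape lying flat, 90 mm across, 48 mm high; a bystander. Origin: centre of its underside.
- pen_mug: Blue cup, 76 mm across, 90 mm high; a bystander. Origin: centre of its underside.
- brush: Flat paste brush with a wooden handle lying on the desk, under 250 mm long and 40 mm high; a bystander. Origin: on its underside.
- stapler: Red stapler, 140 x 36 mm, 48 mm high; a bystander. Origin: centre of its underside.
- booklets: Pile of four booklets, 148 x 210 mm, 32 mm high; a bystander. Origin: centre of its underside.
Things that resemble listed ones, but are neither listed nor needed, are in the scene too. Leave any purple look-alike of the cap alone.

How it is judged:
On the way, in this order (a step that is already met when the one before it is completed fails the run):
1. the red key is pressed down, the other keys up (value of joint key_red above 0.0045 m and value of joint each of key_blue, key_yellow below 0.002 m), for 0.04 s.
2. the red key is let up and the blue key is pressed down (value of joint key_blue above 0.0045 m and value of joint each of key_red, key_yellow below 0.002 m), for 0.04 s.
3. the cap, gripped, is off the threads and above the mouth, with the jar still down in its nest (z of cap_rim in the frame of jar above 0.101 m and contact force between the fingers and cap above 1 N and contact force between cap and jar below 0.1 N and z of jar in the frame of stand below 0.024 m), for 0.2 s.
At the end, for the whole second after the job is handed in: The cap is held still in the gripper, level within 0.2 rad, its lower rim 3 to 40 mm above the jar's mouth and within 15 mm of its axis, not touching the jar; the jar stands down in the stand's nest (within 4 mm of its floor, upright), and all keys are up (all of step 3 and z of cap_rim in the frame of jar below 0.138 m and horizontal distance between cap_rim and jar_mouth below 0.015 m and angle between cap's own z axis and vertical below 0.2 rad and linear speed of cap below 0.02 m/s and z of jar in the frame of stand above 0.016 m and angle between jar's own z axis and vertical below 0.08 rad and horizontal distance between jar and stand below 0.006 m and value of joint each of key_red, key_blue, key_yellow below 0.002 m); the arm keeps its last pose, push and grip.
It fails at once if the yellow key is pressed (value of joint key_yellow above 0.003 m).
It fails at once if the red and blue keys are pressed together (value of joint each of key_red, key_blue above 0.003 m).
It fails at once if the jar is pulled out of its nest or tipped (z of jar in the frame of stand above 0.032 m or angle between jar's own z axis and vertical above 0.2 rad).
It fails at once if a bystander is shifted by more than 30 mm (distance of any of spare_jar, tape_roll, pen_mug, brush, stapler, booklets from where it was at the start of the episode above 0.03 m).
It also fails if it takes over 56 s, if anything falls off the work surface, if the arm or the gripper's body presses on something with over 40 N, if the wrist force passes 120 N, or if a joint passes its speed limit or range.

## Working session

There is one attempt and no reset: what is moved stays moved. The work goes in short steps, Python scripts to look and compute and a shell command to move; the robot and the scene stay as the last step left them, time stands still between calls to the robot, and variables do not carry over. Pictures are saved under pics/ and viewed, about 8 in all and at most 12, crops included, and the job is handed in when it is done.

```bash
mkdir -p pics; cat > h.py <<'E'
from workcell import *
import numpy as np, cv2
def ray(name,u,v,info=None):
    c=info or camera_info(name); f=200/np.tan(np.radians(c["vfov"])/2)
    M=np.array(c["cam_to_world"]); d=M[:3,:3]@np.array([(u-c["cx"])/f,-(v-c["cy"])/f,-1])
    return M[:3,3],d
def atz(name,u,v,z,info=None):
    o,d=ray(name,u,v,info); return o+d*(z-o[2])/d[2]
def proj(name,p,info=None):
    c=info or camera_info(name); f=200/np.tan(np.radians(c["vfov"])/2)
    M=np.linalg.inv(np.array(c["cam_to_world"])); q=M[:3,:3]@np.array(p)+M[:3,3]
    return c["cx"]+f*q[0]/-q[2], c["cy"]-f*q[1]/-q[2]
E
python3 - <<'E'
from h import *
o=observe()
print(o)
for n in("scene","side","wrist"):
    print(n,camera_info(n)); 
for n in("scene","side"):
    im=snapshot(n); cv2.imwrite(f"pics/{n}0.png",im)
E
```

```text
{'time_s': 0.0, 'joints': array([ 1.24721684,  0.62936048,  0.038447  ,  1.51837747, -0.02700976,
        0.99631893, -0.01999713]), 'joint_vel': array([-0.00260261,  0.00055702, -0.00096278, -0.00149379, -0.00014505,
       -0.00056412, -0.00218302]), 'joint_torque': array([ 7.15301630e-04, -5.63387632e+01,  1.22618917e+00, -1.93440574e+01,
        1.08322260e-02,  1.06056780e-02,  2.93558185e-05]), 'tool_pos': array([ 0.16558134, -0.62793317,  0.24937684]), 'tcp_rot': array([ 2.0845483 ,  0.2722301 , -2.08511917]), 'contact_force': array([ 0.11479233,  0.44613789, -0.00591421]), 'torque': array([0.00262908, 0.00272997, 0.0341381 ]), 'finger_gap': 1.0016625147415747}
scene {'vfov': 46.7834376693218, 'cx': 320.09734482691664, 'cy': 199.0088819024574, 'cam_to_world': array([[-0.52976683, -0.64712403,  0.54824958,  1.33183462],
       [ 0.84801912, -0.39308472,  0.3554546 ,  0.51847403],
       [-0.01451468,  0.65323418,  0.7570168 ,  1.19039317],
       [ 0.        ,  0.        ,  0.        ,  1.        ]])}
side {'vfov': 54.153894873573265, 'cx': 318.43753319460563, 'cy': 201.13907364991033, 'cam_to_world': array([[-0.93629812,  0.24874234, -0.24793763,  0.20923198],
       [-0.35084671, -0.63052037,  0.69235154,  0.97325992],
       [ 0.01588741,  0.73523555,  0.67762547,  1.03514768],
       [ 0.        ,  0.        ,  0.        ,  1.        ]])}
wrist {'vfov': 59.12563560169193, 'cx': 317.9135140374656, 'cy': 194.75500945530257, 'cam_to_world': array([[ 0.25458975,  0.92495136,  0.28222162,  0.2385227 ],
       [-0.96704712,  0.2441041 ,  0.07233984, -0.60845027],
       [-0.00198062, -0.29133858,  0.95661795,  0.37366602],
       [ 0.        ,  0.        ,  0.        ,  1.        ]])}
```

View pics/scene0.png

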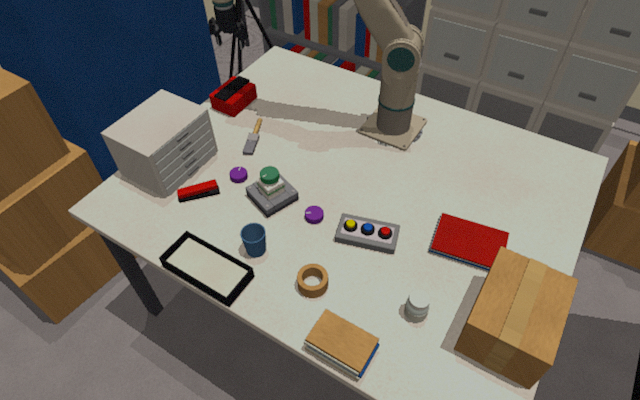

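View pics/side0.png

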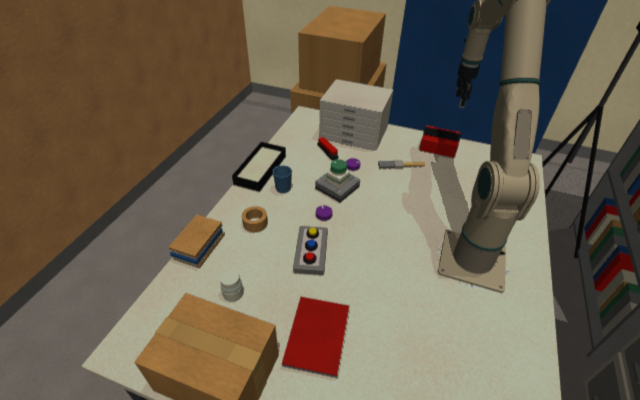

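Scene: the keys are yellow (350,225), blue (368,229) and red (385,232), with the green cap at (269,174). Side: yellow (313,232), blue (312,244), red (310,257), cap (339,166). I'll enlarge these.

```bash
python3 - <<'E'
from h import *
s=cv2.imread("pics/scene0.png");d=cv2.imread("pics/side0.png")
def c(im,x,y,w=80,h=60): return cv2.resize(im[y:y+h,x:x+w],None,fx=5,fy=5,interpolation=cv2.INTER_CUBIC)
cv2.imwrite("pics/crops.png",np.vstack([np.hstack([c(s,325,205),c(s,235,160)]),np.hstack([c(d,275,220),c(d,300,145)])]))
for n,P in dict(scene=dict(y=(350,225),b=(368,229),r=(385,232),cap=(269,174)),side=dict(y=(313,232),b=(312,244),r=(310,257),cap=(339,166))).items():
    for k,p in P.items(): print(n,k,atz(n,*p,0.1225 if k=='cap' else .052).round(4))
E
```

```text
scene y [0.5495 0.1195 0.052 ]
scene b [0.5342 0.1744 0.052 ]
scene r [0.5173 0.2241 0.052 ]
scene cap [ 0.5537 -0.1792  0.1225]
side y [0.5317 0.1212 0.052 ]
side b [0.5153 0.1728 0.052 ]
side r [0.5013 0.2264 0.052 ]
side cap [ 0.5396 -0.1735  0.1225]
```

View pics/crops.png

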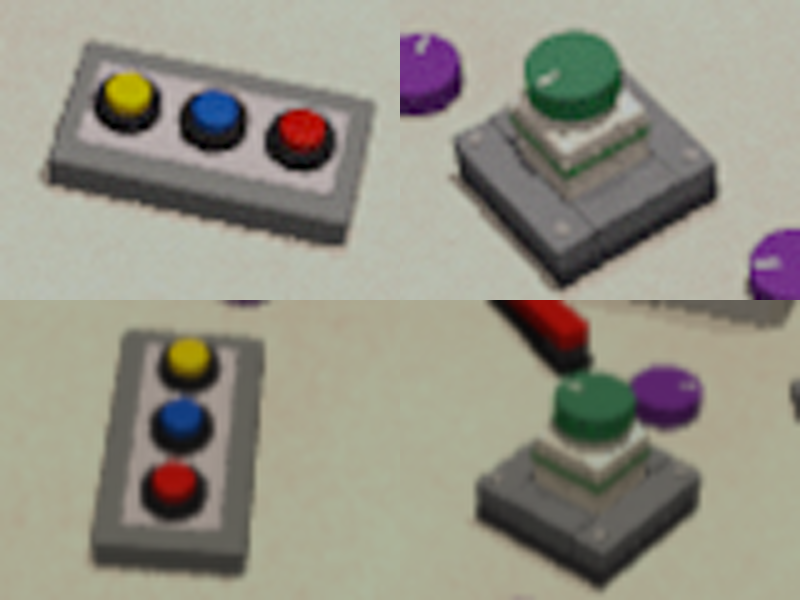

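```bash
python3 - <<'E'
from h import *
from scipy.spatial.transform import Rotation as R
print(R.from_rotvec(observe()["tcp_rot"]).as_matrix().round(3))
for n,P in dict(scene=dict(y=(350.8,223.4),b=(368,227),r=(385.2,230.6),cap=(269.4,172.6)),side=dict(y=(313,231),b=(311.6,243.2),r=(310,256),cap=(339,165.4))).items():
    for k,p in P.items(): print(n,k,atz(n,*p,0.1225 if k=='cap' else .052).round(4))
for n,p in (("scene",(217,155)),("scene",(155,191)),("side",(380,146)),("side",(322,137))): print(n,atz(n,*p,0).round(3))
for n,p in (("scene",(208,108)),("side",(392,90)),("side",(383,115))): print(n,atz(n,*p,.2).round(3))
# two-view triangulation
A=dict(y=((350.8,223.4),(313,231)),b=((368,227),(311.6,243.2)),r=((385.2,230.6),(310,256)),cap=((269.4,172.6),(339,165.4)),drawer=((208,108),(392,90)))
for k,(a,b) in A.items():
    o1,d1=ray("scene",*a);o2,d2=ray("side",*b)
    t=np.linalg.lstsq(np.c_[d1,-d2],o2-o1,rcond=None)[0]; p,q=o1+d1*t[0],o2+d2*t[1]; print(k,p.round(3),q.round(3))
E
```

```text
[[-0.     0.255 -0.967]
 [ 0.002 -0.967 -0.255]
 [-1.    -0.002  0.   ]]
scene y [0.5427 0.1185 0.052 ]
scene b [0.5274 0.1707 0.052 ]
scene r [0.5122 0.2222 0.052 ]
scene cap [ 0.548  -0.1818  0.1225]
side y [0.5333 0.1168 0.052 ]
side b [0.5178 0.17   0.052 ]
side r [0.5028 0.2226 0.052 ]
side cap [ 0.5408 -0.1771  0.1225]
scene [ 0.485 -0.483  0.   ]
scene [ 0.737 -0.551  0.   ]
side [ 0.455 -0.542  0.   ]
side [ 0.73  -0.512  0.   ]
scene [ 0.465 -0.493  0.2  ]
side [ 0.465 -0.708  0.2  ]
side [ 0.45  -0.474  0.2  ]
y [0.537 0.116 0.044] [0.535 0.112 0.046]
b [0.521 0.168 0.044] [0.52  0.165 0.046]
r [0.506 0.22  0.044] [0.505 0.217 0.045]
cap [ 0.543 -0.186  0.116] [ 0.543 -0.186  0.116]
drawer [ 0.475 -0.482  0.212] [ 0.437 -0.526  0.29 ]
```

```bash
python3 -m jog '[[[100,2.2,5,0.5,0,0,0],[100,2.2,5,0,0,0,0],[100,2.2,5,0,0,0,0],[100,2.2,5,0,0,0,0],[100,2.2,5,0,0,0,0],[100,2.4,5,0,0,0,0],[100,4.9,3,0,0,0,0],[100,4.9,3,0,0,0,0],[100,4.9,3,0,0,0,0],[100,4.9,3,0,0,0,0],[100,4.9,3,0,0,0,0],[100,0,0,0,0,0,0]]]'; python3 - <<'E'
from h import *
import pickle
o=observe(); print(o["joints"].round(3),o["tool_pos"])
c=camera_info("wrist"); pickle.dump(c,open("w1.pkl","wb")); cv2.imwrite("pics/w1.png",snapshot("wrist"))
E
```

```text
time_s: 1.6
tool_pos: [0.5513, -0.1599, 0.2509]
tcp_rot: [2.085, 0.274, -2.09]
contact_force: [-0.4, -0.2, -0.0]
finger_gap: 0.999
[ 0.253  0.519 -0.027  1.73   0.012  0.897 -1.093] [ 0.55134998 -0.15991234  0.25087801]
```

View pics/w1.png

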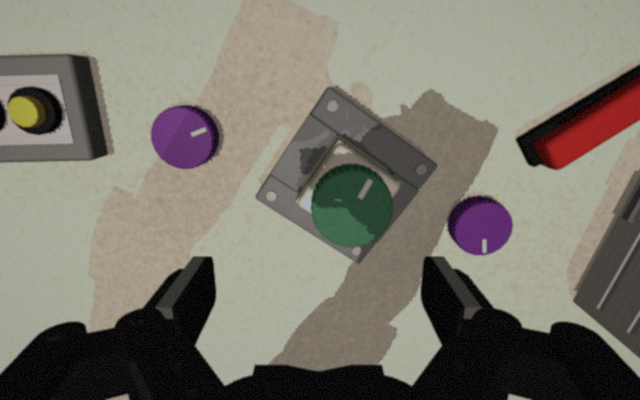

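Wrist picture: cap top is centred near (353,206) and about 81 px across, which fits 62 mm. The stand's corners are (331,88), (437,163), (360,262) and (257,197), and the yellow key top is at (27,111).

```bash
python3 - <<'E'
from h import *
import pickle
c=pickle.load(open("w1.pkl","rb"))
print("cap",atz("w",353,206,.1225,c).round(4))
for e in((312,206),(394,206),(353,247)): print(atz("w",*e,.1225,c).round(4))
S=[atz("w",*p,.042,c) for p in((331,88),(437,163),(360,262),(257,197))]
print(np.round(S,4),np.mean(S,0).round(4),[np.linalg.norm(S[i]-S[i-1]).round(4) for i in range(4)])
print("yel",atz("w",27,111,.052,c).round(4))
E
```

```text
cap [ 0.5475 -0.1871  0.1225]
[ 0.5396 -0.1571  0.1225]
[ 0.5554 -0.217   0.1225]
[ 0.5149 -0.1966  0.1225]
[[ 0.626  -0.1509  0.042 ]
 [ 0.5852 -0.2674  0.042 ]
 [ 0.4652 -0.2263  0.042 ]
 [ 0.5078 -0.1072  0.042 ]] [ 0.5461 -0.1879  0.042 ] [np.float64(0.1261), np.float64(0.1234), np.float64(0.1269), np.float64(0.1265)]
yel [0.5381 0.108  0.052 ]
```

```bash
python3 -m jog '[[[0,-0.5,5.5,0,0,0,0],[0,-0.5,5.5,0,0,0,0],[0,-0.5,5.5,0,0,0,0],[0,-0.5,5.5,0,0,0,0],[0,-0.5,5.5,0,0,0,0],[0,-0.5,5.5,0,0,0,0],[0,0,2,0,0,0,0],[0,0,0,0,0,0,0],[0,0,0,0,0,0,0]]]'; python3 - <<'E'
from h import *
import pickle
o=observe(); print(o["joints"].round(3),o["tool_pos"])
c=camera_info("wrist"); pickle.dump(c,open("w2.pkl","wb")); cv2.imwrite("pics/w2.png",snapshot("wrist"))
E
```

```text
time_s: 2.78
tool_pos: [0.5096, 0.1797, 0.2493]
tcp_rot: [2.082, 0.236, -2.112]
contact_force: [0.3, 0.0, -0.1]
finger_gap: 0.001
[-0.365  0.479 -0.04   1.812  0.026  0.866 -1.759] [0.50955034 0.17971349 0.2492511 ]
```

View pics/w2.png

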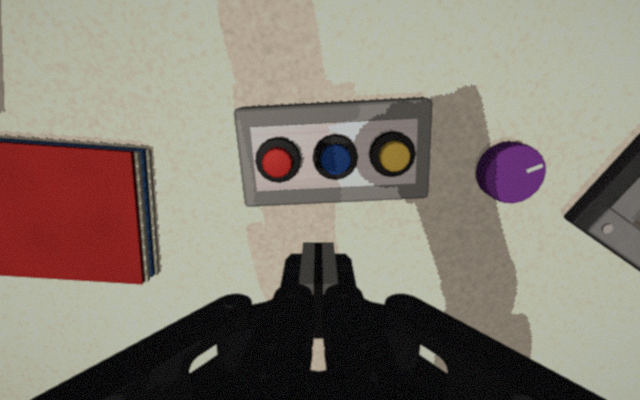

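Wrist view: red key (277,163), blue (335,160), yellow (395,156).

```bash
python3 - <<'E'
from h import *
import pickle
c=pickle.load(open("w2.pkl","rb"))
K=[atz("w",*p,.052,c) for p in((277,163),(335,160),(395,156))]
print(np.round(K,4),np.linalg.norm(K[0]-K[1]),np.linalg.norm(K[2]-K[1]),observe()["tool_pos"])
E
```

```text
[[0.5063 0.2177 0.052 ]
 [0.5213 0.166  0.052 ]
 [0.5374 0.113  0.052 ]] 0.053817428399782825 0.055440679610638054 [0.50965271 0.17956596 0.2492786 ]
```

```bash
python3 -m jog '[[[0,-0.3,3.9,-1,0,0,0],[0,0,0,-5,0,0,0],[0,0,0,-5,0,0,0],[0,0,0,-3,0,0,0],[0,0,0,-1,0,0,0],[0,0,0,0,0,0,0]]]'
```

```text
time_s: 3.58
tool_pos: [0.5111, 0.2081, 0.0976]
tcp_rot: [2.097, 0.214, -2.115]
contact_force: [-0.8, -0.3, 0.2]
finger_gap: -0.002
```

```bash
python3 -m jog '[[[0,-0.5,1.0,0,0,0,0],[0,0,0,-0.8,0,0,0],[0,0,0,-0.6,0,0,0],[0,0,0,0,0,0,0]]]'
```

```text
time_s: 4.08
tool_pos: [0.508, 0.2196, 0.0861]
tcp_rot: [2.105, 0.216, -2.11]
contact_force: [-0.8, -0.0, -0.7]
finger_gap: 0.002
```

```bash
python3 -m jog '[[[0,-0.2,0,-1.2,0,0,0],[0,0,0,-0.6,0,0,0],[0,0,0,-0.5,0,0,0],[0,0,0,0,0,0,0]]]'
```

```text
time_s: 4.58
tool_pos: [0.5057, 0.2196, 0.0651]
tcp_rot: [2.105, 0.216, -2.109]
contact_force: [-1.4, -0.8, 4.5]
finger_gap: -0.001
```

```bash
python3 -m jog '[[[0,0,0,-0.3,0,0,0],[0,0,0,0,0,0,0]]]'
```

```text
time_s: 4.82
tool_pos: [0.5057, 0.2196, 0.0655]
tcp_rot: [2.106, 0.216, -2.109]
contact_force: [-1.5, -0.5, 5.8]
finger_gap: -0.001
```

```bash
python3 -m jog '[[[0,0,0,-0.6,0,0,0],[0,0,0,-0.3,0,0,0]]]'; python3 -m jog '[[[0,0,0,2,0,0,0],[0,0,0,1.5,0,0,0],[0,1.6,-5.4,0,0,0,0],[0,0,0,0,0,0,0],[0,0,0,0,0,0,0]]]'
```

```text
time_s: 5.08
tool_pos: [0.5059, 0.2197, 0.0646]
tcp_rot: [2.108, 0.216, -2.107]
contact_force: [-7.3, -3.5, 32.6]
finger_gap: 0.0
time_s: 5.7
tool_pos: [0.5237, 0.1654, 0.1013]
tcp_rot: [2.112, 0.218, -2.104]
contact_force: [-1.2, 0.9, -0.8]
finger_gap: 0.002
```

```bash
python3 -m jog '[[[0,-0.2,0,-1.6,0,0,0],[0,0,0,-1,0,0,0],[0,0,0,-0.6,0,0,0],[0,0,0,-0.5,0,0,0],[0,0,0,-0.3,0,0,0],[0,0,0,-0.2,0,0,0]]]'
```

```text
time_s: 6.45
tool_pos: [0.5216, 0.1671, 0.0649]
tcp_rot: [2.112, 0.22, -2.1]
contact_force: [-4.1, -2.5, 15.8]
finger_gap: 0.003
```

```bash
python3 -m jog '[[[0,0,0,3,0,0,0],[0,0,0,6,0,0,0],[100,0,-2,6,0,0,0],[100,0.4,-5.5,1,0,0,0],[100,0.4,-5.5,0,0,0,0],[100,0.4,-5.5,0,0,0,0],[100,0.4,-5.5,0,0,0,0],[100,0.4,-5.5,0,0,0,0],[100,0.4,-5.5,0,0,0,0],[100,0,0,0,0,0,0],[100,0,0,0,0,0,0]]]'; cat > tgt.py <<'E'
from h import *
from scipy.spatial.transform import Rotation as R
o=observe(); M=R.from_rotvec(o["tcp_rot"]).as_matrix()
cap=np.array([.5465,-.1875,.1115]); print("d cm",(100*(cap-o["tool_pos"])).round(2))
print("xaxis",M[:,0].round(4),"level corr",np.cross(M[:,0],[0,0,-1]).round(4),"yaw jaw",np.degrees(np.arctan2(M[1,1],M[0,1])).round(2),"gap",o["finger_gap"],"j",o["joints"].round(2),"F",o["contact_force"].round(1),"T",o["torque"].round(2))
E
python3 tgt.py
```

```text
time_s: 7.82
tool_pos: [0.5463, -0.1887, 0.232]
tcp_rot: [2.118, 0.23, -2.086]
contact_force: [0.2, 1.4, -0.4]
finger_gap: 0.995
d cm [  0.02   0.12 -12.05]
xaxis [ 0.0155 -0.0028 -0.9999] level corr [0.0028 0.0155 0.    ] yaw jaw -77.27 gap 0.9954542944555494 j [ 0.32  0.54 -0.06  1.76  0.04  0.83 -1.1 ] F [ 0.2  1.4 -0.4] T [ 0.03 -0.04 -0.04]
```

```bash
python3 -m jog '[[[100,0,0.1,-4,0,0.0155,0],[100,0,0,-3,0,0,0],[100,0,0,-0.5,0,0,0],[100,0,0,0,0,0,0]]]'; python3 - <<'E'
import tgt
from h import *
c=camera_info("wrist"); im=snapshot("wrist")
T=observe()["tool_pos"]
print([np.round(proj("w",(.5465,-.1875,.1225),c),1), np.round(proj("w",(T[0],T[1],.1225),c),1)])
cv2.imwrite("pics/w3.png",im)
E
```

```text
time_s: 8.32
tool_pos: [0.5484, -0.1814, 0.1569]
tcp_rot: [2.101, 0.242, -2.096]
contact_force: [0.3, -0.1, 0.3]
finger_gap: 0.998
d cm [-0.19 -0.61 -4.54]
xaxis [ 0.0029 -0.001  -1.    ] level corr [0.001  0.0029 0.    ] yaw jaw -76.77 gap 0.9976817023084122 j [ 0.3   0.64 -0.05  1.82  0.05  0.68 -1.12] F [ 0.3 -0.1  0.3] T [-0.02 -0.    0.04]
[array([330. , 253.5]), array([319. , 247.4])]
```

View pics/w3.png

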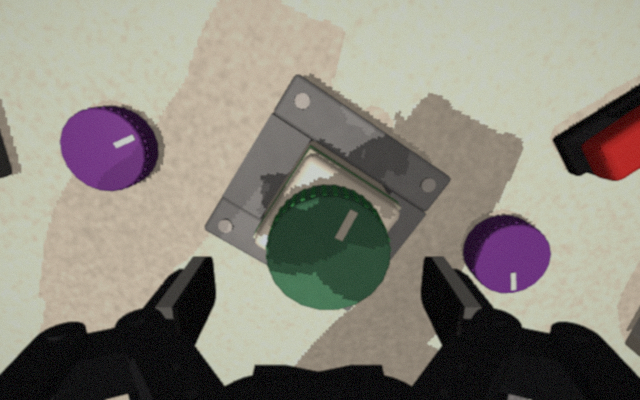

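Cap top is at about (328,250), against a predicted (330,253.5). They agree, so I'll shift and descend.

```bash
python3 -m jog '[[[100,-0.2,-0.6,0,0,0,0],[100,0,0,-2,0,0,0],[100,0,0,-1.3,0,0,0],[100,0,0,0,0,0,0]]]'; python3 tgt.py
```

```text
time_s: 8.88
tool_pos: [0.5486, -0.1894, 0.1274]
tcp_rot: [2.107, 0.237, -2.087]
contact_force: [-0.2, 0.0, -0.3]
finger_gap: 0.998
d cm [-0.21  0.19 -1.59]
xaxis [ 0.0104 -0.004  -0.9999] level corr [0.004  0.0104 0.    ] yaw jaw -76.8 gap 0.9975819837033957 j [ 0.32  0.69 -0.05  1.83  0.06  0.61 -1.11] F [-0.2  0.  -0.3] T [ 0.    0.02 -0.04]
```

```bash
python3 -m jog '[[[100,-0.2,0.2,-1,0.004,0.0104,0],[100,0,0,-0.5,0,0,0],[100,0,0,0,0,0,0]]]'; python3 tgt.py
```

```text
time_s: 9.25
tool_pos: [0.5471, -0.1877, 0.1124]
tcp_rot: [2.1, 0.242, -2.098]
contact_force: [0.2, -0.2, 0.1]
finger_gap: 1.003
d cm [-0.06  0.02 -0.09]
xaxis [ 9.e-04 -2.e-04 -1.e+00] level corr [0.0002 0.0009 0.    ] yaw jaw -76.81 gap 1.0025004342826007 j [ 0.31  0.71 -0.05  1.84  0.06  0.59 -1.11] F [ 0.2 -0.2  0.1] T [-0.02  0.09 -0.1 ]
```

```bash
python3 -m jog '[[[85,0,0,0,0,0,0],[60,0,0,0,0,0,0],[0,0,0,0,0,0,0],[0,0,0,0,0,0,0],[0,0,0,0,0,0,0]]]'; python3 tgt.py
```

```text
time_s: 9.88
tool_pos: [0.5472, -0.1873, 0.1132]
tcp_rot: [2.101, 0.243, -2.098]
contact_force: [-0.5, 0.3, 0.0]
finger_gap: 0.709
d cm [-0.07 -0.02 -0.17]
xaxis [ 1.3e-03  1.0e-04 -1.0e+00] level corr [-0.0001  0.0013  0.    ] yaw jaw -76.78 gap 0.7093330948318056 j [ 0.31  0.71 -0.05  1.84  0.06  0.59 -1.11] F [-0.5  0.3  0. ] T [-0.04 -0.03  0.05]
```

```bash
python3 -m jog '[[[0,0,0,0,0,0,0.12],[0,0,0,0,0,0,0.12],[0,0,0,0,0,0,0.12],[0,0,0,0,0,0,0.1]]]'; python3 tgt.py
```

```text
time_s: 10.38
tool_pos: [0.5481, -0.1862, 0.114]
tcp_rot: [1.817, 0.666, -1.81]
contact_force: [-1.2, 2.9, 1.9]
finger_gap: 0.711
d cm [-0.16 -0.13 -0.25]
xaxis [ 0.0028  0.0017 -1.    ] level corr [-0.0017  0.0028  0.    ] yaw jaw -49.69 gap 0.7108529301806619 j [ 0.4   0.71 -0.18  1.84  0.2   0.61 -0.78] F [-1.2  2.9  1.9] T [ 0.36  0.09 -0.18]
```

```bash
python3 -m jog '[[[0,-0.1,-0.1,0,0,0,0.12],[0,0,0,0,0,0,0.12],[0,0,0,0,0,0,0.12],[0,0,0,0,0,0,0.12],[0,0,0,0,0,0,0.08],[0,0,0,0,0,0,0]]]'; python3 - <<'E'
import tgt
from h import *
a=snapshot("wrist");b=snapshot("scene")
cv2.imwrite("pics/t1.png",np.hstack([cv2.resize(a[130:380,160:480],(480,375)),cv2.resize(b[150:225,237:301],(320,375),interpolation=cv2.INTER_CUBIC)]))
E
```

```text
time_s: 11.12
tool_pos: [0.5466, -0.185, 0.1146]
tcp_rot: [1.424, 1.064, -1.418]
contact_force: [0.1, 0.7, -0.3]
finger_gap: 0.71
d cm [-0.01 -0.25 -0.31]
xaxis [-8.0e-04  6.3e-03 -1.0e+00] level corr [-0.0063 -0.0008 -0.    ] yaw jaw -16.61 gap 0.7097483965769926 j [ 0.5   0.73 -0.35  1.83  0.37  0.65 -0.36] F [ 0.1  0.7 -0.3] T [ 0.01  0.01 -0.  ]
```

View pics/t1.png

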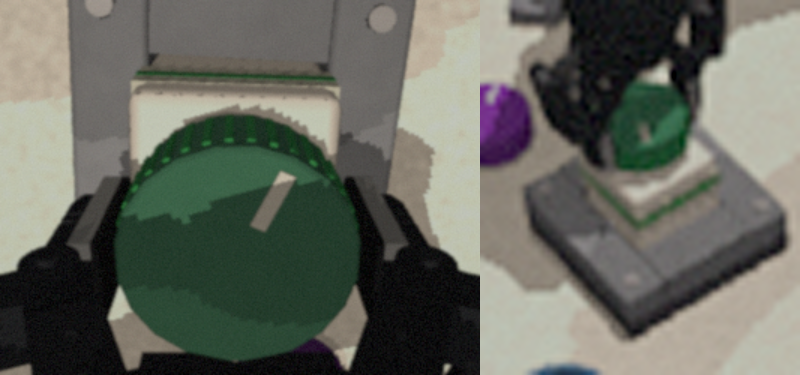

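The line kept its angle to the gripper, so the cap turned with it by about 60°. Force and torque have dropped to zero, so the threads have let go. A few degrees more, then a gentle lift.

```bash
python3 -m jog '[[[0,0,-0.1,0,-0.006,0,0.07],[0,0,0,0.4,0,0,0],[0,0,0,0.4,0,0,0],[0,0,0,0,0,0,0]]]'; python3 tgt.py
```

```text
time_s: 11.72
tool_pos: [0.5467, -0.1857, 0.1231]
tcp_rot: [1.372, 1.095, -1.373]
contact_force: [0.7, 0.0, -1.0]
finger_gap: 0.706
d cm [-0.02 -0.18 -1.16]
xaxis [-1.1e-03 -2.0e-04 -1.0e+00] level corr [ 0.0002 -0.0011  0.    ] yaw jaw -12.85 gap 0.7058287846069736 j [ 0.51  0.72 -0.37  1.83  0.39  0.67 -0.31] F [ 0.7  0.  -1. ] T [-0.03 -0.01  0.01]
```

```bash
python3 -m jog '[[[0,0,0,0.6,0,0,0],[0,0,0,0.7,0,0,0],[0,0,0,0.7,0,0,0],[0,0,0,0.6,0,0,0],[0,0,0,0.2,0,0,0],[0,0,0,0,0,0,0],[0,0,0,0,0,0,0],[0,0,0,0,0,0,0]]]'; python3 - <<'E'
import tgt
from h import *
a=snapshot("side");b=snapshot("scene")
cv2.imwrite("pics/t2.png",np.hstack([cv2.resize(a[130:210,300:380],(400,400),interpolation=cv2.INTER_CUBIC),cv2.resize(b[140:220,230:310],(400,400),interpolation=cv2.INTER_CUBIC)]))
E
```

```text
time_s: 12.72
tool_pos: [0.5468, -0.186, 0.1534]
tcp_rot: [1.373, 1.094, -1.374]
contact_force: [-0.3, -0.3, -0.4]
finger_gap: 0.714
d cm [-0.03 -0.15 -4.19]
xaxis [-5.e-04 -5.e-04 -1.e+00] level corr [ 0.0005 -0.0005  0.    ] yaw jaw -12.93 gap 0.7141686803383341 j [ 0.53  0.67 -0.39  1.81  0.36  0.73 -0.29] F [-0.3 -0.3 -0.4] T [ 0.06 -0.04  0.03]
```

View pics/t2.png

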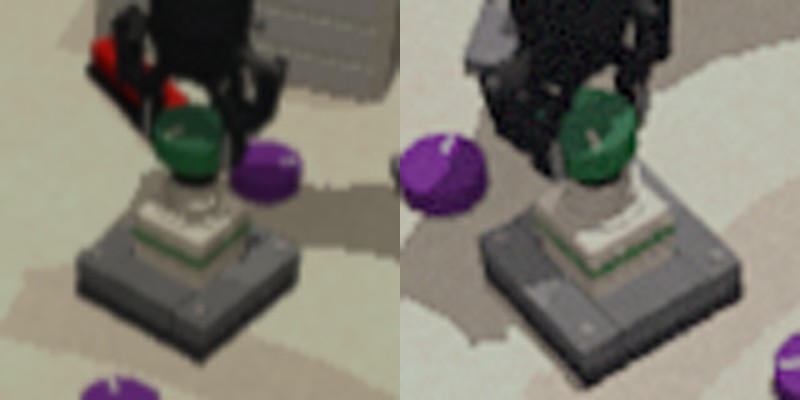

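The cap is held level above the bare neck, its rim about 20 mm above the mouth, and the jar is still down in the nest.

```bash
python3 -c "
from workcell import *
print(hand_in())"
```

```text
the job is handed in; nothing more can be done
None
```

I did the whole job and handed it in at about 13 s of the 56 s allowed; the hand-in gives no verdict.

- **Keys:** I pressed the red key and then the blue one, each until it bottomed out (33 N and 16 N at the tool). I lifted about 3.5 cm clear between them, and did not touch the yellow key.
- **Cap:** I gripped the green cap and turned it about 64° anticlockwise. By 60° the force and torque had dropped to zero, and it then lifted straight off without resistance.
- **Last checks:**
  - The grip is firm, with the jaw opening steady at about 60 mm.
  - The tool is level within 0.001 rad and within 2 mm of where I measured the jar's axis.
  - By tool travel, the cap's rim is about 20 mm above the mouth.
  - The side and scene views show the neck bare and the jar down in its nest.

No check failed. The fixed cameras first disagreed by about 1 cm on the positions, so I relied on the wrist camera, which matched the two-view result within a few mm. I did not look again at the keys or the other desk items at the end. The arm touched nothing else that I could see or feel.

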